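# Load the distribution frame in reverse order

## Robot

A 6-joint arm with a two-finger parallel gripper is mounted at the origin on the work surface. World frame = base frame: x ahead of the robot, y to its left, z up, the work surface at z = 0. Lengths are in mm, angles in rad, forces in N, time in s.
With the tool pointing down it reaches from about 300 to 775 mm from the base axis. Payload 14.6 kg.
Tool frame: the origin (TCP) lies on the centre line of the jaws, within the pads' length; the fingertips stand manip.tips_ahead ahead of it and the grasp point (between the pads) lies 6 mm ahead of it (manip.tips_ahead is the distance from the TCP to the fingertips, in mm); z points along the fingers, y is the line along which they close (so a half turn about z gives the same grasp; the last joint's range is limited). The gripper opens to 85 mm and grips with 20 to 120 N. Pads are 22 mm wide; open, the fingers measure 114 mm over their backs; the gripper's body (76 mm by 85 mm) begins 54 mm behind the grasp point. The pads swing forward as they close: fully open they stand 13 mm farther back than shut.
Start: joints at [-1.215, 0.3, 1.521, -0, 1.321, -0.067], TCP at [225.666, -501.562, 256.281] pointing down, gripper open.
Joint ranges: [-3.03, 3.03], [-0.79, 2.21], [0.23, 2.52], [-1.04, 4.18], [0, 3.07], [-2.55, 2.55]. Speed limits (rad/s): [2.22, 2.22, 2.57, 3.14, 3.14, 3.14].

## Interface

Orientations are given as a unit quaternion [x, y, z, w].
In Python, from cell import manip gives the robot as it stands.
- The arm moves only by the shell command python3 -m pendant 'ROWS' [FORCE]. ROWS is JSON, a list of rows, each a list of 3 entries, a list of its own where there are three numbers: the shift along the tool's x, y, z in mm, then the turn about the tool's z in degrees, then the finger opening in mm, from 0 to 85.4. In form: [[[x, y, z], roll, claw], ...]. A call has 1 to 8 rows; each row is the pose to reach, as a shift and turn from the pose commanded when the call began, along the tool's axes at that moment; what a row does not reach only later rows make up. A row lasts 1/8 s, in which the tool goes at most 62.5 mm and 10.7 degrees, less where a joint would pass 70% of its speed; a pose out of reach is approached as far as the arm can. A call with a gripper value outside its range is refused whole. The fingers move at their own pace and stop on an object; FORCE is the grip in N (left out, the last holds). Time passes only in rows, so rows that repeat a pose let the fingers close. It gives the time, the measured TCP pose, the force, the opening and the grip force at its end, in the units of the state.
- manip.get_state(): the state, without advancing time (a new reading comes with each control period).
- manip.snapshot(name): name is "side" or "top"; returns the picture (480x640x3 uint8, red, green, blue); there is no depth.
- manip.camera_info(name): a dict with "fovy" (degrees; the focal length in pixels is half the picture's height over the tangent of half this angle, whatever the lens; pixels are square), "cx", "cy" (the principal point, pixels), "rvec" (rotation vector, rad) and "tvec" (3), from world to camera coordinates, as OpenCV has them. Camera axes: x right, y down, z forward; pixel columns grow to the right and rows downward; lengths in mm; the calibration is good to about 2 mm. A picture is of the moment at which its call begins. camera_info takes no time and is no camera call.
- manip.finish_job(): hands the job in; it is judged then, once.
The state is a dict: "time": time; "joints": joint angles; "qvel": joint speeds; "joint_efforts": joint torques, N m; "position": TCP position; "tool_rot": TCP orientation; "wrist_force": force on the tool from outside, world axes, zero at the start; "ft_torque": the same for the moment, N m; "gripper_width": finger opening in mm; "grip_force": force on a finger pad.
Only numpy, scipy, OpenCV 4.12 (cv2) and the standard library are available. Lean on these libraries where they do the work, as an engineer would, in place of code of your own. Each camera call takes 0.05 s, during which the arm holds its last target. There are 200 camera calls.

## Task

Move the four coloured splitter cassettes from the black carry rack into the empty grey distribution frame, one per bay, in reverse order: the cassette at the left end of the carry rack goes to the right end of the frame, the next one beside it, and so on (left and right as seen from the robot). Keep every cassette upright throughout and leave all four standing on the floor of their bays.

Things in the scene. Friction and masses are not known exactly. Their poses are not given: they have to be found in the camera images.
- cassette_blue_mid (a point): Centre of the blue splitter cassette, an upright loose blue plastic box: 45 mm along its x, 30 along its y, 76 tall (this point is 38 mm above its underside), about 0.14 kg, black ports on top. Starts in a bay of the black carry rack, underside 6 mm above the bench, its x about along the rack's x. Grip it across the 45 mm, before and behind the row; neighbours in y are about 22 mm away.
- cassette_green_mid (a point): Centre of the green splitter cassette, an upright loose green plastic box: 45 mm along its x, 30 along its y, 76 tall (this point is 38 mm above its underside), about 0.14 kg, black ports on top. Starts in a bay of the black carry rack, underside 6 mm above the bench, its x about along the rack's x. Grip it across the 45 mm, before and behind the row; neighbours in y are about 22 mm away.
- cassette_yellow_mid (a point): Centre of the yellow splitter cassette, an upright loose yellow plastic box: 45 mm along its x, 30 along its y, 76 tall (this point is 38 mm above its underside), about 0.14 kg, black ports on top. Starts in a bay of the black carry rack, underside 6 mm above the bench, its x about along the rack's x. Grip it across the 45 mm, before and behind the row; neighbours in y are about 22 mm away.
- cassette_red_mid (a point): Centre of the red splitter cassette, an upright loose red plastic box: 45 mm along its x, 30 along its y, 76 tall (this point is 38 mm above its underside), about 0.14 kg, black ports on top. Starts in a bay of the black carry rack, underside 6 mm above the bench, its x about along the rack's x. Grip it across the 45 mm, before and behind the row; neighbours in y are about 22 mm away.
- tag_blue: Blue clip, 18 x 36 x 5 mm, fixed on the 10 mm high front ledge of the black carry rack, marking the bay where the blue cassette starts. Origin: centre of its underside; its bay's centre is 48.5 mm along its +x (away from the robot); its +y runs along the rack to the left end. The clips stay and keep showing the starting order; bays are 52 mm apart.
- tag_green: Green clip, 18 x 36 x 5 mm, fixed on the 10 mm high front ledge of the black carry rack, marking the bay where the green cassette starts. Origin: centre of its underside; its bay's centre is 48.5 mm along its +x (away from the robot); its +y runs along the rack to the left end. The clips stay and keep showing the starting order; bays are 52 mm apart.
- tag_yellow: Yellow clip, 18 x 36 x 5 mm, fixed on the 10 mm high front ledge of the black carry rack, marking the bay where the yellow cassette starts. Origin: centre of its underside; its bay's centre is 48.5 mm along its +x (away from the robot); its +y runs along the rack to the left end. The clips stay and keep showing the starting order; bays are 52 mm apart.
- tag_red: Red clip, 18 x 36 x 5 mm, fixed on the 10 mm high front ledge of the black carry rack, marking the bay where the red cassette starts. Origin: centre of its underside; its bay's centre is 48.5 mm along its +x (away from the robot); its +y runs along the rack to the left end. The clips stay and keep showing the starting order; bays are 52 mm apart.
- frame: Empty pale-grey metal frame fixed on the bench, 73 (x) x 214 (y) mm. Origin: centre of its underside; x away from the robot, y along the row to the left end. Four open-topped bays centred at x 0, y +78, +26, -26, -78 mm, each 61 x 46 mm inside, so a cassette has 8 mm to spare all round; floor 6 mm, wall tops 16 mm above the bench. It and the carry rack are each turned by up to 0.3 rad.
- carrier: Black plastic carry rack fixed on the bench, left or right of the frame, in which the cassettes start: 73 (x) x 214 (y) mm plus a 24 mm front ledge with the clips. Origin: centre of the underside of its row of bays; axes, bay places, floor and wall heights as in the grey frame (bays at x 0, y +78, +26, -26, -78 mm).
Things that resemble listed ones, but are neither listed nor needed, are in the scene too. Of the things shaped like the part that bears cassette_green_mid, the green one is meant.

How it is judged (in metres and radians):
At the end, for the whole second after the job is handed in: Each cassette stands upright (0.12 rad), released and at rest, on the floor of its own bay of the grey frame (within 13 mm of the bay's centre in x and y, 6 mm in height), left-to-right order the reverse of the starting order shown by the clips on the carry rack (x of cassette_blue_mid in the frame of frame between -0.013 and 0.013 m and z of cassette_blue_mid in the frame of frame between 0.038 and 0.05 m and ((y of tag_blue in the frame of carrier between -0.091 and -0.065 m and y of cassette_blue_mid in the frame of frame between 0.065 and 0.091 m) or (y of tag_blue in the frame of carrier between -0.039 and -0.013 m and y of cassette_blue_mid in the frame of frame between 0.013 and 0.039 m) or (y of tag_blue in the frame of carrier between 0.013 and 0.039 m and y of cassette_blue_mid in the frame of frame between -0.039 and -0.013 m) or (y of tag_blue in the frame of carrier between 0.065 and 0.091 m and y of cassette_blue_mid in the frame of frame between -0.091 and -0.065 m)) and angle between each of cassette_blue_mid, cassette_green_mid, cassette_yellow_mid, cassette_red_mid's own z axis and vertical below 0.12 rad and linear speed of each of cassette_blue, cassette_green, cassette_yellow, cassette_red below 0.02 m/s and angular speed of each of cassette_blue, cassette_green, cassette_yellow, cassette_red below 0.2 rad/s and x of cassette_green_mid in the frame of frame between -0.013 and 0.013 m and z of cassette_green_mid in the frame of frame between 0.038 and 0.05 m and ((y of tag_green in the frame of carrier between -0.091 and -0.065 m and y of cassette_green_mid in the frame of frame between 0.065 and 0.091 m) or (y of tag_green in the frame of carrier between -0.039 and -0.013 m and y of cassette_green_mid in the frame of frame between 0.013 and 0.039 m) or (y of tag_green in the frame of carrier between 0.013 and 0.039 m and y of cassette_green_mid in the frame of frame between -0.039 and -0.013 m) or (y of tag_green in the frame of carrier between 0.065 and 0.091 m and y of cassette_green_mid in the frame of frame between -0.091 and -0.065 m)) and x of cassette_yellow_mid in the frame of frame between -0.013 and 0.013 m and z of cassette_yellow_mid in the frame of frame between 0.038 and 0.05 m and ((y of tag_yellow in the frame of carrier between -0.091 and -0.065 m and y of cassette_yellow_mid in the frame of frame between 0.065 and 0.091 m) or (y of tag_yellow in the frame of carrier between -0.039 and -0.013 m and y of cassette_yellow_mid in the frame of frame between 0.013 and 0.039 m) or (y of tag_yellow in the frame of carrier between 0.013 and 0.039 m and y of cassette_yellow_mid in the frame of frame between -0.039 and -0.013 m) or (y of tag_yellow in the frame of carrier between 0.065 and 0.091 m and y of cassette_yellow_mid in the frame of frame between -0.091 and -0.065 m)) and x of cassette_red_mid in the frame of frame between -0.013 and 0.013 m and z of cassette_red_mid in the frame of frame between 0.038 and 0.05 m and ((y of tag_red in the frame of carrier between -0.091 and -0.065 m and y of cassette_red_mid in the frame of frame between 0.065 and 0.091 m) or (y of tag_red in the frame of carrier between -0.039 and -0.013 m and y of cassette_red_mid in the frame of frame between 0.013 and 0.039 m) or (y of tag_red in the frame of carrier between 0.013 and 0.039 m and y of cassette_red_mid in the frame of frame between -0.039 and -0.013 m) or (y of tag_red in the frame of carrier between 0.065 and 0.091 m and y of cassette_red_mid in the frame of frame between -0.091 and -0.065 m))); the robot touches nothing.
It fails at once if the blue cassette was tipped over (more than 40 degrees from upright) (angle between cassette_blue_mid's own z axis and vertical above 0.7 rad).
It fails at once if the green cassette was tipped over (more than 40 degrees from upright) (angle between cassette_green_mid's own z axis and vertical above 0.7 rad).
It fails at once if the yellow cassette was tipped over (more than 40 degrees from upright) (angle between cassette_yellow_mid's own z axis and vertical above 0.7 rad).
It fails at once if the red cassette was tipped over (more than 40 degrees from upright) (angle between cassette_red_mid's own z axis and vertical above 0.7 rad).
It also fails if it takes over 99 s, if anything falls off the work surface, if the arm or the gripper's body presses on something with over 40 N, if the wrist force passes 120 N, or if a joint passes its speed limit or range.

## Working session

There is one attempt and no reset: what is moved stays moved. The work goes in short steps, Python scripts to look and compute and a shell command to move; the robot and the scene stay as the last step left them, time stands still between calls to the robot, and variables do not carry over. Pictures are saved under pics/ and viewed, at most 14 in all, crops included, and the job is handed in when it is done.

```bash
ls; mkdir -p pics; python3 - <<'E'
from cell import manip
import cv2
s=manip.get_state();print({k:s[k] for k in("time","position","tool_rot","gripper_width")},manip.tips_ahead)
for n in("side","top"):
    print(n,manip.camera_info(n));cv2.imwrite(f"pics/{n}0.png",manip.snapshot(n)[:,:,::-1])
E
```

```text
pics
{'time': 0.0, 'position': array([ 225.59775457, -501.37117041,  255.71885647]), 'tool_rot': array([ 9.77741862e-01,  2.09810700e-01, -6.86134914e-05, -5.63038478e-04]), 'gripper_width': 85.35434561080426} 25.0
side {'fovy': 54.111755810321235, 'cx': 321.76646028635327, 'cy': 238.47858827678672, 'rvec': array([ 2.28078631, -0.51363457,  0.21042807]), 'tvec': array([-486.79210778,  179.00718457,  669.20883281])}
top {'fovy': 55.350351293108645, 'cx': 321.10661547844177, 'cy': 241.4764173295621, 'rvec': array([ 2.21890279, -2.19805769,  0.06916443]), 'tvec': array([-38.32665134, 506.32709673, 857.61061695])}
```

View pics/top0.png

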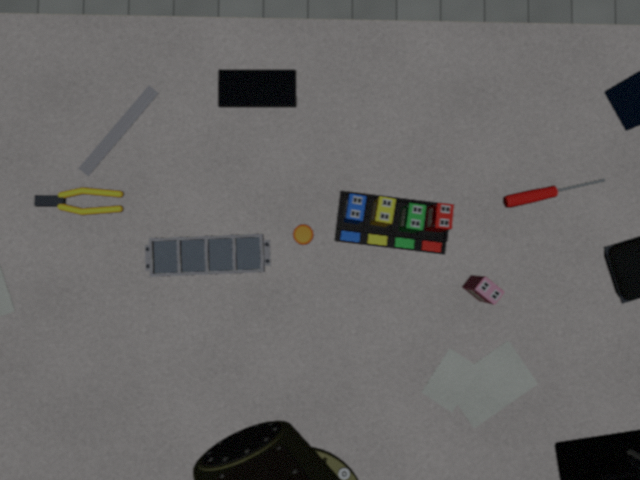

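View pics/side0.png

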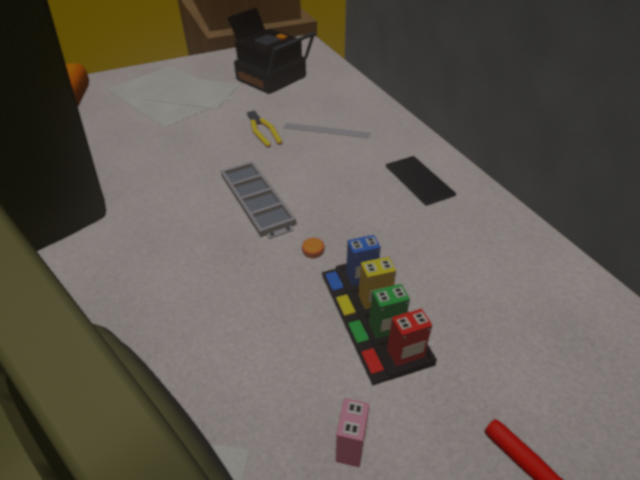

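The top view shows the frame at about (208,255). The carrier is at about (392,220), with blue, yellow, green and red running left to right. The pink box at (484,289) is a distractor. Next I'll enlarge crops.

```bash
python3 - <<'E'
import cv2,numpy as np
def crop(n,x,y,w,h,k,out):
    im=cv2.imread(f"pics/{n}0.png")[y:y+h,x:x+w]
    im=cv2.convertScaleAbs(cv2.resize(im,None,fx=k,fy=k,interpolation=cv2.INTER_CUBIC),alpha=1.6,beta=10)
    for i in range(0,w,10):
        cv2.line(im,(i*k,0),(i*k,6 if i%50 else 14),(255,255,255),1)
        if i%20==0: cv2.putText(im,str(x+i),(i*k,22),0,.35,(255,255,255),1)
    for j in range(0,h,10):
        cv2.line(im,(0,j*k),(6,j*k),(255,255,255),1)
        if j%20==0: cv2.putText(im,str(y+j),(8,j*k+4),0,.35,(255,255,255),1)
    return im
a=crop("top",330,185,130,75,6,0); b=crop("top",140,225,130,25+25,6,0)
h=a.shape[0]+b.shape[0]
print(a.shape,b.shape)
cv2.imwrite("pics/c1.png",a[:600]);cv2.imwrite("pics/c2.png",b)
cv2.imwrite("pics/c3.png",crop("side",315,230,130,155,4,0)[:600]);
cv2.imwrite("pics/c4.png",crop("side",215,155,90,85,6,0)[:600])
E
```

```text
(450, 780, 3) (300, 780, 3)
```

View pics/c1.png

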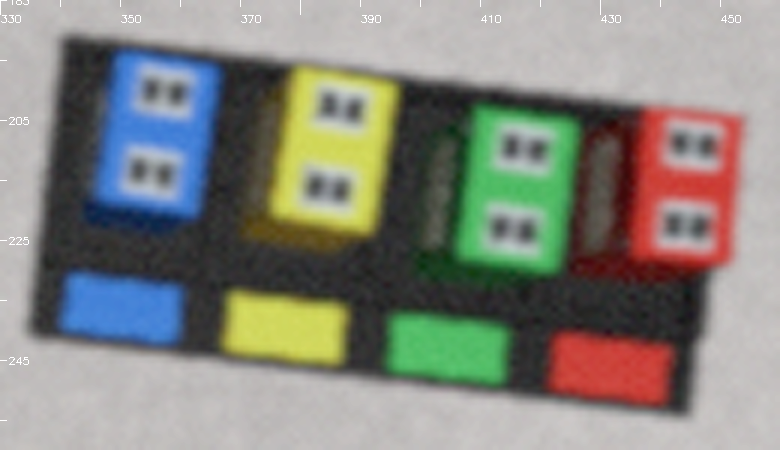

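View pics/c2.png

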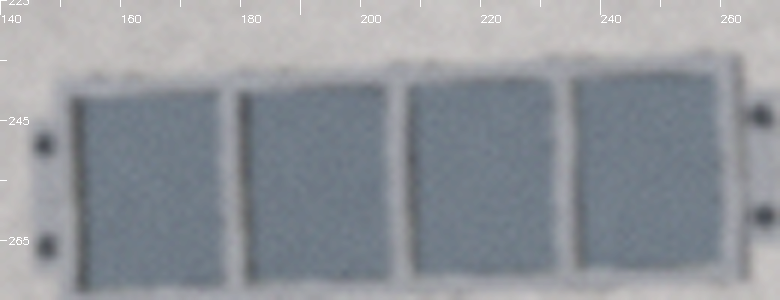

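View pics/c3.png

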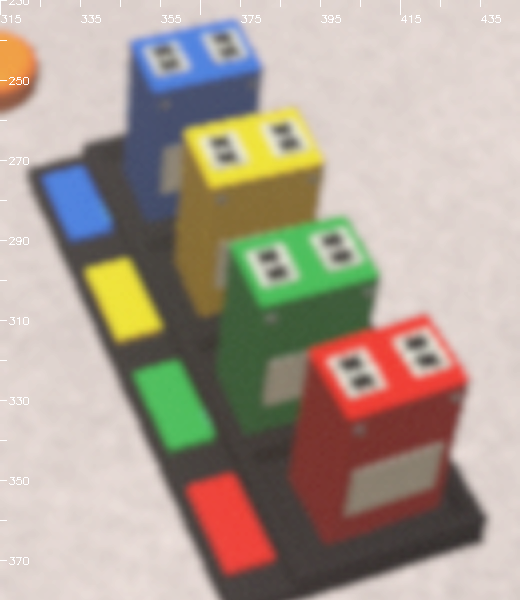

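View pics/c4.png

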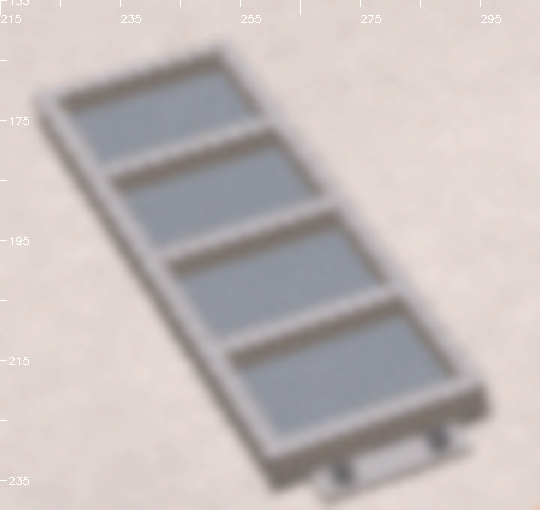

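Crops: in both views I can read off the corners of the cassette tops, the clips and the frame walls. I'll fit the poses to both views together, leaving the heights free.

```bash
cat > meas.py <<'E'
import cv2,numpy as np
from scipy.optimize import least_squares
from cell import manip
def K(n):
    c=manip.camera_info(n);f=240/np.tan(np.radians(c["fovy"])/2)
    return np.array([[f,0,c["cx"]],[0,f,c["cy"]],[0,0,1]]),c["rvec"],c["tvec"]
C={n:K(n) for n in("side","top")}
def px(p,x0,y0,k): return (np.array(p,float)+.5)/k-.5+[x0,y0]
def fit(views):  # {cam:(model xy Nx2, pixels Nx2)} -> x,y,yaw,z
    def res(v):
        c,s=np.cos(v[2]),np.sin(v[2]);r=[]
        for n,(m,p) in views.items():
            w=np.c_[np.array(m)@np.array([[c,s],[-s,c]])+v[:2],np.full(len(m),v[3])]
            r.append((cv2.projectPoints(w,C[n][1],C[n][2],C[n][0],None)[0][:,0]-p).ravel())
        return np.concatenate(r)
    s=least_squares(res,[450,0,0,50]);return s.x,np.sqrt(np.mean(s.fun**2))
def rect(hx,hy,cx=0,cy=0): return [(cx+hx,cy+hy),(cx+hx,cy-hy),(cx-hx,cy-hy),(cx-hx,cy+hy)] # FL FR NR NL
E
python3 - <<'E'
from meas import *
T=lambda p:px(p,330,185,6); S=lambda p:px(p,315,230,4); F=lambda p:px(p,140,225,6); G=lambda p:px(p,215,155,6)
cas={"blue":([(115,48),(222,62),(200,218),(95,200)],[(237,19),(262,68),(155,94),(133,43)]),
"yellow":([(290,66),(400,82),(377,236),(270,216)],[(298,108),(325,163),(209,188),(183,130)]),
"green":([(472,103),(580,118),(560,274),(457,258)],[(347,217),(379,277),(262,306),(229,241)]),
"red":([(638,107),(744,117),(732,268),(630,254)],[(430,315),(468,379),(352,419),(307,346)])}
for n,(t,s) in cas.items(): print(n,*[np.round(a,3) for a in fit({"top":(rect(22.5,15),T(t)),"side":(rect(22.5,15),S(s))})])
tt=[(66,272),(186,283),(180,345),(58,332),(228,290),(350,303),(345,366),(220,354),(390,312),(512,323),(506,386),(385,372),(552,330),(675,343),(668,406),(547,393)]
ts=[(84,167),(114,232),(70,242),(42,176),(128,258),(163,328),(118,342),(84,268),(180,360),(214,440),(168,451),(133,372),(236,473),(276,560),(226,575),(187,487)]
m=sum([rect(9,18,-48.5,y) for y in(78,26,-26,-78)],[])
v,e=fit({"top":(m,T(tt)),"side":(m,S(ts))});print("carrier",np.round(v,3),e)
for y in(78,26,-26,-78): print(v[0]-y*np.sin(v[2]),v[1]+y*np.cos(v[2]))
mf=rect(36.5,107)
div=[(x,y) for y in(52,0,-52) for x in(30.5,-30.5)]
v,e=fit({"top":(mf[1:3]+div,F([(738,57),(745,278),(231,90),(236,283),(397,82),(402,277),(563,76),(569,272)])),"side":(mf,G([(225,42),(488,383),(268,458),(40,100)]))})
print("frame",np.round(v,3),e)
for y in(78,26,-26,-78): print(v[0]-y*np.sin(v[2]),v[1]+y*np.cos(v[2]))
E
```

```text
blue [ 5.65977e+02 -9.28700e+01 -1.39000e-01  8.29190e+01] 0.528
yellow [ 5.61233e+02 -1.44439e+02 -1.64000e-01  8.34880e+01] 0.514
green [ 5.50450e+02 -1.98031e+02 -1.40000e-01  8.31000e+01] 0.529
red [ 5.52171e+02 -2.47928e+02 -9.30000e-02  8.29960e+01] 0.708
carrier [ 5.57449e+02 -1.70951e+02 -1.11000e-01  1.64060e+01] 0.5408135794477263
566.1202974578172 -93.43462589497163
560.3394847951264 -145.1123019742892
554.5586721324356 -196.78997805360683
548.7778594697448 -248.4676541329244
frame [4.79949e+02 1.82043e+02 4.70000e-02 1.66710e+01] 0.4863607516416315
476.2645380761691 259.95564039375904
478.7206602044879 208.01367793477237
481.17678233280674 156.07171547578565
483.6329044611255 104.12975301679897
```

```bash
cat > go.py <<'E'
import sys,numpy as np
from cell import manip
from scipy.spatial.transform import Rotation as R
P={"blue":(566,-92.9,-.14),"yellow":(561.2,-144.4,-.155),"green":(550.5,-198,-.14),"red":(552.2,-247.9,-.095),
"f4":(476.3,260,.047),"f3":(478.7,208,.047),"f2":(481.2,156.1,.047),"f1":(483.6,104.1,.047)}
x,y,a=P[sys.argv[1]];z=float(sys.argv[2]);s=manip.get_state()
r=R.from_quat(s["tool_rot"]);ty=r.apply([0,1,0]);d=a-np.arctan2(ty[1],ty[0]);d=(d+np.pi/2)%np.pi-np.pi/2
print("t",s["time"],"pos",np.round(s["position"],1),"q",np.round(s["joints"],2),"w",s["gripper_width"],s["grip_force"])
print("shift",np.round(r.inv().apply(np.array([x,y,z])-s["position"]),1),"roll",round(-np.degrees(d),1))
E
python3 go.py blue 170
```

```text
t 0.1 pos [ 225.6 -501.4  255.8] q [-1.21  0.3   1.52 -0.    1.32 -0.07] w 85.44766833671667 0.0
shift [ 478.  -232.8   86. ] roll -57.8
```

```bash
python3 -m pendant '[[[53,-26,0],-6,85],[[106,-52,0],-13,85],[[159,-78,0],-20,85],[[212,-103,0],-27,85],[[265,-129,0],-34,85],[[318,-155,0],-41,85],[[371,-181,0],-48,85],[[424,-207,30],-55,85]]' 40; python3 go.py blue 130
```

```text
time: 1.1
position: [527.0, -139.8, 229.2]
tool_rot: [0.769, 0.639, 0.001, 0.002]
wrist_force: [0.7, -1.1, -0.7]
gripper_width: 84.8
grip_force: 0.0
t 1.1 pos [ 527.  -139.8  229.2] q [-0.33  0.31  1.57 -0.    1.26 -0.14] w 84.83052939893477 0.0
shift [53.3 29.4 99.2] roll -2.5
```

```bash
python3 -m pendant '[[[25,14,30],-2.5,85],[[53,28,60],-2.5,85],[[53,28,79],-2.5,85],[[53,28,79],-2.5,85],[[53,28,79],-2.5,85],[[53,28,79],-2.5,85]]'; python3 go.py blue 56
```

```text
time: 1.85
position: [562.9, -94.9, 150.0]
tool_rot: [0.756, 0.654, 0.0, 0.001]
wrist_force: [0.1, 0.1, -0.2]
gripper_width: 85.3
grip_force: 0.0
t 1.85 pos [562.9 -94.9 150. ] q [-0.23  0.45  1.57  0.    1.12 -0.09] w 85.32601546263658 0.0
shift [ 2.4  2.6 94. ] roll -0.3
```

```bash
python3 -m pendant '[[[2.4,2.6,0],0,85],[[2.4,2.6,40],0,85],[[2.4,2.6,70],0,85],[[2.4,2.6,94],0,85],[[2.4,2.6,94],0,85],[[2.4,2.6,94],0,85]]'; python3 -m pendant '[[[0,0,0],0,30],[[0,0,0],0,30],[[0,0,0],0,30],[[0,0,0],0,30],[[0,0,0],0,30],[[0,0,0],0,30],[[0,0,0],0,30],[[0,0,0],0,30]]' 40; python3 go.py blue 56
```

```text
time: 2.6
position: [566.2, -92.7, 56.2]
tool_rot: [0.756, 0.654, 0.0, 0.001]
wrist_force: [-1.0, 0.5, -0.1]
gripper_width: 85.2
grip_force: 0.0
time: 3.6
position: [566.0, -92.6, 55.7]
tool_rot: [0.756, 0.654, 0.0, 0.0]
wrist_force: [-0.7, 0.2, 5.8]
gripper_width: 44.2
grip_force: 41.5
t 3.6 pos [566.  -92.6  55.7] q [-0.23  0.59  1.62  0.    0.94 -0.08] w 44.243300358091666 41.465216875076294
shift [-0.3  0.1 -0.3] roll -0.3
```

```bash
python3 -m pendant '[[[0,0,-15],0,30],[[0,0,-45],0,30],[[0,0,-80],0,30],[[0,0,-105],0,30],[[0,0,-105],0,30],[[0,0,-105],0,30]]'; python3 go.py f1 161
```

```text
time: 4.35
position: [565.2, -92.4, 159.2]
tool_rot: [0.756, 0.654, -0.0, -0.001]
wrist_force: [0.1, 0.1, -1.4]
gripper_width: 44.4
grip_force: 41.0
t 4.35 pos [565.2 -92.4 159.2] q [-0.23  0.45  1.56  0.    1.14 -0.08] w 44.39515998282973 40.99186956882477
shift [ 182.7 -109.    -1.7] roll -11.0
```

```bash
python3 -m pendant '[[[20,-12,0],-1,30],[[55,-33,0],-3,30],[[92,-55,0],-6,30],[[129,-77,0],-8,30],[[162,-97,0],-10,30],[[182.7,-109,0],-11,30],[[182.7,-109,0],-11,30],[[182.7,-109,0],-11,30]]'; python3 -m pendant '[[[0,0,0],0,30],[[0,0,0],0,30]]'; python3 go.py f1 57; python3 -c "
from cell import manip;import cv2
a=manip.snapshot('side');b=manip.snapshot('top')
im=cv2.hconcat([cv2.resize(a[120:360,180:440],(400,369)),cv2.resize(b[150:330,120:320],(400,360)) if 0 else cv2.resize(b[140:325,120:320],(400,369))])
cv2.imwrite('pics/p1.png',im[:,:,::-1])"
```

```text
time: 5.35
position: [483.8, 103.9, 159.6]
tool_rot: [0.69, 0.724, -0.0, -0.0]
wrist_force: [0.1, 0.5, -0.5]
gripper_width: 44.7
grip_force: 41.0
time: 5.6
position: [484.1, 103.5, 159.8]
tool_rot: [0.69, 0.723, -0.0, -0.0]
wrist_force: [0.4, 0.6, -1.1]
gripper_width: 44.7
grip_force: 41.0
t 5.6 pos [484.1 103.5 159.8] q [ 0.14  0.29  1.78 -0.    1.08  0.09] w 44.68312142616277 41.04108810424805
shift [  0.7  -0.5 102.8] roll -0.0
```

View pics/p1.png

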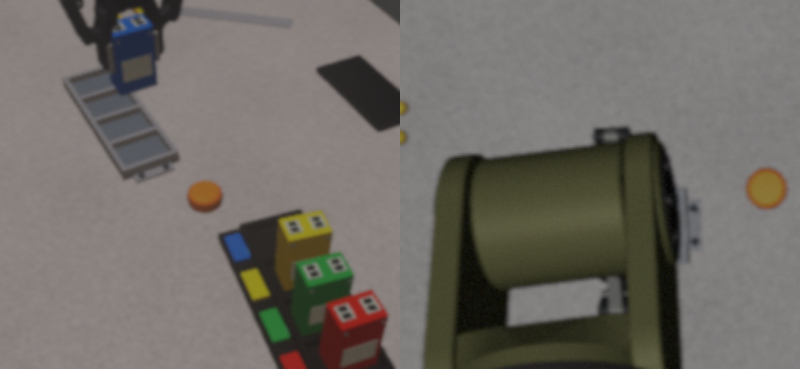

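The blue cassette hangs upright in the jaws above the frame's right end, at about (130,60) in the left half. I'll lower and release it.

```bash
python3 -m pendant '[[[0.7,-0.5,30],0,30],[[0.7,-0.5,65],0,30],[[0.7,-0.5,90],0,30],[[0.7,-0.5,98],0,30],[[0.7,-0.5,102.5],0,30],[[0.7,-0.5,102.5],0,30],[[0.7,-0.5,102.5],0,30]]'; python3 -m pendant '[[[0,0,0],0,55],[[0,0,0],0,75],[[0,0,0],0,85],[[0,0,0],0,85],[[0,0,0],0,85],[[0,0,-30],0,85],[[0,0,-65],0,85],[[0,0,-105],0,85]]';python3 -m pendant '[[[0,0,0],0,85],[[0,0,0],0,85]]'; python3 go.py yellow 161
```

```text
time: 6.58
position: [483.9, 104.7, 58.2]
tool_rot: [0.69, 0.724, 0.001, 0.0]
wrist_force: [-0.8, -0.6, -1.3]
gripper_width: 44.7
grip_force: 41.1
time: 7.58
position: [483.2, 104.6, 163.3]
tool_rot: [0.69, 0.724, -0.0, -0.0]
wrist_force: [1.0, 0.4, -0.7]
gripper_width: 85.2
grip_force: 0.0
time: 7.82
position: [483.2, 104.6, 161.9]
tool_rot: [0.69, 0.724, -0.0, -0.0]
wrist_force: [0.4, 0.5, -0.7]
gripper_width: 84.9
grip_force: 0.0
t 7.825 pos [483.2 104.6 161.9] q [ 0.14  0.28  1.78 -0.    1.08  0.09] w 84.88431025197868 0.0
shift [-252.4   66.1    0.9] roll 11.6
```

Next, move to yellow, settle and correct. The arm leaves the view, so I can check blue.

```bash
python3 -m pendant '[[[-30,8,0],1,85],[[-75,20,0],3,85],[[-125,33,0],6,85],[[-175,46,0],8,85],[[-220,58,0],10,85],[[-252.4,66.1,0],11.6,85],[[-252.4,66.1,0],11.6,85],[[-252.4,66.1,0],11.6,85]]'; python3 -m pendant '[[[0,0,0],0,85],[[0,0,0],0,85]]'; python3 go.py yellow 56; python3 -c "
from cell import manip;import cv2
a=manip.snapshot('side');b=manip.snapshot('top')
im=cv2.hconcat([cv2.resize(a[120:305,200:400],(400,370)),cv2.resize(b[140:325,140:340],(400,370))])
cv2.imwrite('pics/p2.png',im[:,:,::-1])"
```

```text
time: 8.82
position: [561.1, -143.7, 161.4]
tool_rot: [0.76, 0.65, -0.0, -0.001]
wrist_force: [-0.4, -0.7, 0.2]
gripper_width: 85.2
grip_force: 0.0
time: 9.07
position: [561.5, -143.6, 162.5]
tool_rot: [0.759, 0.651, 0.0, -0.0]
wrist_force: [0.1, 0.1, -0.3]
gripper_width: 84.9
grip_force: 0.0
t 9.075 pos [ 561.5 -143.6  162.5] q [-0.31  0.46  1.54  0.    1.15 -0.16] w 84.88907569543736 0.0
shift [ -0.8  -0.2 106.5] roll 0.1
```

View pics/p2.png

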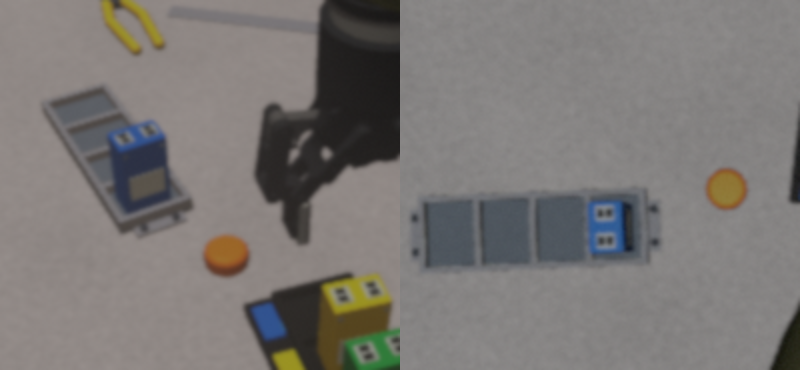

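Blue stands upright in the right bay, with its top at about (605,227) in the right half. I'll fit its pose while picking up yellow.

```bash
python3 - <<'E'
from meas import *
r=rect(22.5,15)
print(fit({"top":(r,px([(188,199),(224,201),(224,254),(188,254)],140,140,2)),"side":(r,px([(157,122),(166,142),(118,155),(108,134)],200,120,2))}))
E
python3 -m pendant '[[[-0.8,-0.2,10],0,85],[[-0.8,-0.2,45],0,85],[[-0.8,-0.2,80],0,85],[[-0.8,-0.2,106.5],0,85],[[-0.8,-0.2,106.5],0,85],[[-0.8,-0.2,106.5],0,85]]'; python3 -m pendant '[[[0,0,0],0,30],[[0,0,0],0,30],[[0,0,0],0,30],[[0,0,0],0,30],[[0,0,0],0,30],[[0,0,0],0,30],[[0,0,0],0,30],[[0,0,0],0,30]]' 40; python3 -m pendant '[[[0,0,-15],0,30],[[0,0,-45],0,30],[[0,0,-80],0,30],[[0,0,-105],0,30],[[0,0,-105],0,30],[[0,0,-105],0,30],[[0,0,-105],0,30]]';python3 go.py f2 161
```

```text
(array([ 4.82538323e+02,  1.03588389e+02, -1.73850279e-02,  8.09853441e+01]), np.float64(0.6294684024915033))
time: 9.93
position: [561.6, -145.2, 56.9]
tool_rot: [0.76, 0.65, 0.0, 0.0]
wrist_force: [0.2, -0.3, -0.7]
gripper_width: 84.7
grip_force: 0.0
time: 10.92
position: [561.6, -145.2, 56.8]
tool_rot: [0.76, 0.65, 0.0, 0.001]
wrist_force: [-0.8, -0.1, 6.8]
gripper_width: 44.7
grip_force: 41.5
time: 11.8
position: [560.8, -145.0, 159.8]
tool_rot: [0.76, 0.65, -0.001, -0.001]
wrist_force: [-0.5, 0.3, -1.0]
gripper_width: 44.6
grip_force: 41.0
t 11.8 pos [ 560.8 -145.   159.8] q [-0.32  0.46  1.54 -0.    1.15 -0.16] w 44.56292698809261 41.031240820884705
shift [ 285.2 -125.1   -0.9] roll -11.6
```

```bash
python3 -m pendant '[[[40,-18,0],-2,30],[[95,-42,0],-4,30],[[150,-66,0],-6,30],[[205,-90,0],-8,30],[[255,-112,0],-10,30],[[285.2,-125.1,0],-11.6,30],[[285.2,-125.1,0],-11.6,30],[[285.2,-125.1,0],-11.6,30]]'; python3 -m pendant '[[[0,0,0],0,30],[[0,0,0],0,30],[[0,0,0],0,30]]'; python3 go.py f2 58
```

```text
time: 12.8
position: [481.6, 155.5, 160.5]
tool_rot: [0.69, 0.724, -0.0, -0.0]
wrist_force: [-0.0, -1.6, -1.1]
gripper_width: 44.5
grip_force: 41.1
time: 13.18
position: [481.7, 155.6, 160.9]
tool_rot: [0.69, 0.723, -0.0, -0.0]
wrist_force: [-0.0, 0.6, -0.2]
gripper_width: 44.8
grip_force: 41.1
t 13.175 pos [481.7 155.6 160.9] q [ 0.24  0.31  1.75 -0.    1.09  0.19] w 44.774022516301635 41.14703714847565
shift [  0.5  -0.5 102.9] roll -0.0
```

```bash
python3 -m pendant '[[[0.5,-0.5,30],0,30],[[0.5,-0.5,65],0,30],[[0.5,-0.5,90],0,30],[[0.5,-0.5,99],0,30],[[0.5,-0.5,103],0,30],[[0.5,-0.5,103],0,30],[[0.5,-0.5,103],0,30]]'; python3 -m pendant '[[[0,0,0],0,55],[[0,0,0],0,75],[[0,0,0],0,85],[[0,0,0],0,85],[[0,0,0],0,85],[[0,0,-30],0,85],[[0,0,-65],0,85],[[0,0,-105],0,85]]';python3 -m pendant '[[[0,0,0],0,85],[[0,0,0],0,85]]'; python3 go.py green 161
```

```text
time: 14.05
position: [481.5, 156.5, 58.8]
tool_rot: [0.69, 0.724, 0.001, 0.0]
wrist_force: [-0.1, -0.2, -1.5]
gripper_width: 44.8
grip_force: 41.2
time: 15.05
position: [480.8, 156.4, 163.8]
tool_rot: [0.69, 0.724, -0.0, -0.0]
wrist_force: [0.5, -0.5, 0.8]
gripper_width: 85.0
grip_force: 0.0
time: 15.3
position: [480.8, 156.4, 162.3]
tool_rot: [0.69, 0.724, -0.0, -0.0]
wrist_force: [0.4, -0.9, 0.3]
gripper_width: 85.0
grip_force: 0.0
t 15.3 pos [480.8 156.4 162.3] q [0.24 0.3  1.75 0.   1.09 0.19] w 84.95326577109486 0.0
shift [-357.3   52.8    1.4] roll 10.7
```

```bash
python3 -m pendant '[[[-40,6,0],1,85],[[-95,14,0],3,85],[[-150,22,0],5,85],[[-205,30,0],7,85],[[-260,38,0],8,85],[[-310,46,0],10,85],[[-345,51,0],10.7,85],[[-357.3,52.8,0],10.7,85]]'; python3 -m pendant '[[[0,0,0],0,85],[[0,0,0],0,85],[[0,0,0],0,85]]'; python3 go.py green 56; python3 -c "
from cell import manip;import cv2
a=manip.snapshot('side');b=manip.snapshot('top')
im=cv2.hconcat([cv2.resize(a[120:305,200:400],(400,370)),cv2.resize(b[140:325,140:340],(400,370))])
cv2.imwrite('pics/p3.png',im[:,:,::-1])"
```

```text
time: 16.3
position: [550.4, -199.4, 161.3]
tool_rot: [0.755, 0.656, -0.001, -0.001]
wrist_force: [-0.7, 0.1, -0.3]
gripper_width: 85.4
grip_force: 0.0
time: 16.68
position: [550.9, -196.9, 163.0]
tool_rot: [0.754, 0.657, 0.0, -0.0]
wrist_force: [0.2, 0.9, 0.6]
gripper_width: 85.0
grip_force: 0.0
t 16.675 pos [ 550.9 -196.9  163. ] q [-0.41  0.47  1.52  0.    1.16 -0.27] w 85.00113392120454 0.0
shift [ -1.2  -0.2 107. ] roll 0.1
```

View pics/p3.png

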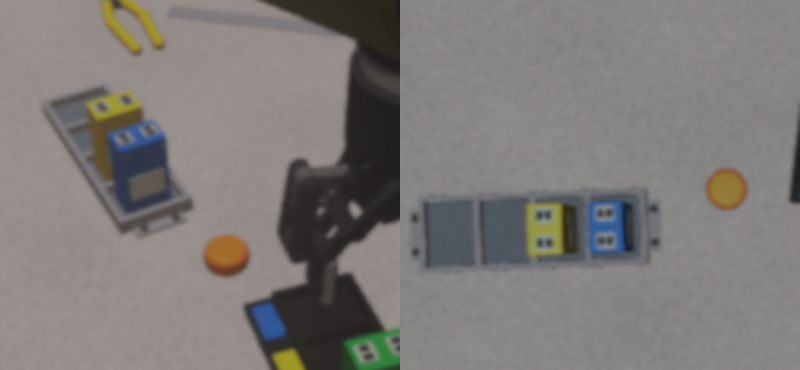

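Blue at (606,227) and yellow at (546,230) both stand in their bays. Next is green.

```bash
python3 -m pendant '[[[-1.2,-0.2,10],0,85],[[-1.2,-0.2,45],0,85],[[-1.2,-0.2,80],0,85],[[-1.2,-0.2,107],0,85],[[-1.2,-0.2,107],0,85],[[-1.2,-0.2,107],0,85]]'; python3 -m pendant '[[[0,0,0],0,30],[[0,0,0],0,30],[[0,0,0],0,30],[[0,0,0],0,30],[[0,0,0],0,30],[[0,0,0],0,30],[[0,0,0],0,30],[[0,0,0],0,30]]' 40; python3 -m pendant '[[[0,0,-15],0,30],[[0,0,-45],0,30],[[0,0,-80],0,30],[[0,0,-105],0,30],[[0,0,-105],0,30],[[0,0,-105],0,30],[[0,0,-105],0,30]]';python3 go.py f3 161
```

```text
time: 17.52
position: [550.8, -199.3, 56.9]
tool_rot: [0.755, 0.656, 0.0, 0.0]
wrist_force: [0.7, -0.7, 0.5]
gripper_width: 84.9
grip_force: 0.0
time: 18.52
position: [550.8, -199.2, 56.8]
tool_rot: [0.755, 0.656, 0.0, 0.001]
wrist_force: [-1.6, -0.1, 6.1]
gripper_width: 44.6
grip_force: 41.1
time: 19.4
position: [550.0, -198.9, 159.8]
tool_rot: [0.755, 0.656, -0.0, -0.001]
wrist_force: [1.4, -0.3, -0.8]
gripper_width: 44.7
grip_force: 41.1
t 19.4 pos [ 550.  -198.9  159.8] q [-0.41  0.47  1.52  0.    1.15 -0.27] w 44.669733558055725 41.077221035957336
shift [ 393.1 -127.1   -0.8] roll -10.7
```

```bash
python3 -m pendant '[[[45,-15,0],-2,30],[[100,-32,0],-4,30],[[155,-50,0],-5,30],[[210,-68,0],-6,30],[[265,-86,0],-8,30],[[320,-103,0],-9,30],[[368,-119,0],-10.7,30],[[393.1,-127.1,0],-10.7,30]]'; python3 -m pendant '[[[0,0,0],0,30],[[0,0,0],0,30],[[0,0,0],0,30],[[0,0,0],0,30]]'; python3 go.py f3 58
```

```text
time: 20.4
position: [478.2, 210.0, 160.2]
tool_rot: [0.689, 0.725, -0.001, -0.0]
wrist_force: [-0.6, -0.5, -1.7]
gripper_width: 44.4
grip_force: 41.3
time: 20.9
position: [479.3, 207.2, 161.0]
tool_rot: [0.69, 0.723, -0.0, -0.0]
wrist_force: [1.4, -0.2, -1.0]
gripper_width: 44.8
grip_force: 41.3
t 20.9 pos [479.3 207.2 161. ] q [ 0.34  0.34  1.7  -0.    1.1   0.29] w 44.79746800904074 41.25129818916321
shift [  0.8  -0.6 103. ] roll -0.0
```

```bash
python3 -m pendant '[[[0.8,-0.6,30],0,30],[[0.8,-0.6,65],0,30],[[0.8,-0.6,90],0,30],[[0.8,-0.6,99],0,30],[[0.8,-0.6,103],0,30],[[0.8,-0.6,103],0,30],[[0.8,-0.6,103],0,30]]'; python3 -m pendant '[[[0,0,0],0,55],[[0,0,0],0,75],[[0,0,0],0,85],[[0,0,0],0,85],[[0,0,0],0,85],[[0,0,-30],0,85],[[0,0,-65],0,85],[[0,0,-105],0,85]]';python3 -m pendant '[[[0,0,0],0,85],[[0,0,0],0,85]]'; python3 go.py red 161
```

```text
time: 21.78
position: [478.8, 208.7, 58.8]
tool_rot: [0.69, 0.724, 0.001, 0.0]
wrist_force: [0.3, 0.7, -1.0]
gripper_width: 44.6
grip_force: 41.2
time: 22.78
position: [478.2, 208.5, 163.8]
tool_rot: [0.69, 0.724, -0.0, -0.0]
wrist_force: [0.5, 0.1, 0.1]
gripper_width: 85.1
grip_force: 0.0
time: 23.02
position: [478.2, 208.5, 162.4]
tool_rot: [0.69, 0.724, -0.0, -0.0]
wrist_force: [-0.0, 0.7, -0.1]
gripper_width: 85.4
grip_force: 0.0
t 23.025 pos [478.2 208.5 162.4] q [0.34 0.34 1.7  0.   1.1  0.29] w 85.4003241669984 0.0
shift [-459.4   52.2    1.4] roll 8.2
```

```bash
python3 -m pendant '[[[-45,5,0],1,85],[[-103,12,0],2,85],[[-161,18,0],3,85],[[-219,25,0],4,85],[[-277,31,0],5,85],[[-335,38,0],6,85],[[-393,45,0],7,85],[[-440,50,0],8.2,85]]'; python3 -m pendant '[[[0,0,0],0,85],[[0,0,0],0,85],[[0,0,0],0,85],[[0,0,0],0,85]]'; python3 go.py red 161; python3 -c "
from cell import manip;import cv2
a=manip.snapshot('side');b=manip.snapshot('top')
im=cv2.hconcat([cv2.resize(a[200:400,300:500],(400,400)),cv2.resize(b[140:340,140:340],(400,400))])
cv2.imwrite('pics/p4.png',im[:,:,::-1])"
```

```text
time: 24.02
position: [548.9, -230.6, 161.3]
tool_rot: [0.741, 0.672, -0.0, -0.001]
wrist_force: [0.9, 0.2, -0.1]
gripper_width: 84.9
grip_force: 0.0
time: 24.52
position: [549.4, -227.7, 163.0]
tool_rot: [0.74, 0.673, 0.0, -0.0]
wrist_force: [-0.6, -0.8, 0.2]
gripper_width: 85.0
grip_force: 0.0
t 24.525 pos [ 549.4 -227.7  163. ] q [-0.45  0.49  1.49  0.    1.17 -0.36] w 85.03549464807855 0.0
shift [-19.9   4.6   2. ] roll 0.0
```

View pics/p4.png

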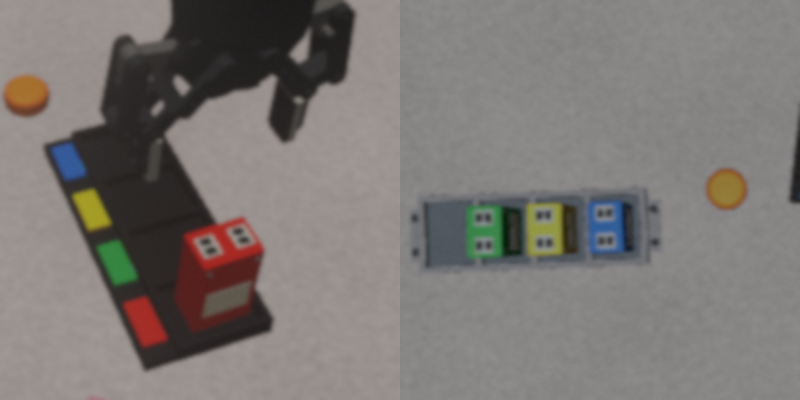

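Green, yellow and blue stand in their bays, with tops at (486,231), (546,229) and (607,227). Red is undisturbed in the rack, so it's next.

```bash
python3 -m pendant '[[[-12,3,0],0,85],[[-21,4.6,5],0,85],[[-21,4.6,40],0,85],[[-21,4.6,80],0,85],[[-21,4.6,107],0,85],[[-21,4.6,107],0,85],[[-21,4.6,107],0,85]]'; python3 go.py red 56; python3 -m pendant '[[[0,0,0],0,30],[[0,0,0],0,30],[[0,0,0],0,30],[[0,0,0],0,30],[[0,0,0],0,30],[[0,0,0],0,30],[[0,0,0],0,30],[[0,0,0],0,30]]' 40; python3 -m pendant '[[[0,0,-15],0,30],[[0,0,-45],0,30],[[0,0,-80],0,30],[[0,0,-105],0,30],[[0,0,-105],0,30],[[0,0,-105],0,30],[[0,0,-105],0,30]]';python3 go.py f4 161
```

```text
time: 25.5
position: [552.4, -250.5, 57.0]
tool_rot: [0.74, 0.672, 0.0, 0.001]
wrist_force: [0.4, 0.0, 0.7]
gripper_width: 84.9
grip_force: 0.0
t 25.5 pos [ 552.4 -250.5   57. ] q [-0.49  0.65  1.51 -0.    0.98 -0.39] w 84.93073838250429 0.0
shift [ 2.5 -0.4  1. ] roll -0.1
time: 26.5
position: [552.3, -250.0, 56.9]
tool_rot: [0.74, 0.673, 0.0, 0.001]
wrist_force: [-1.1, 0.1, 6.9]
gripper_width: 44.6
grip_force: 41.1
time: 27.38
position: [551.5, -249.6, 159.7]
tool_rot: [0.74, 0.673, -0.0, -0.001]
wrist_force: [1.1, 0.6, -2.9]
gripper_width: 44.6
grip_force: 41.2
t 27.375 pos [ 551.5 -249.6  159.7] q [-0.49  0.51  1.46 -0.    1.17 -0.39] w 44.610041409544856 41.19698345661163
shift [ 500.1 -123.5   -0.7] roll -8.2
```

```bash
python3 -m pendant '[[[40,-10,0],-1,30],[[95,-23,0],-2,30],[[150,-37,0],-3,30],[[205,-51,0],-4,30],[[260,-64,0],-5,30],[[315,-78,0],-6,30],[[370,-91,0],-7,30],[[425,-105,0],-8.2,30]]'; python3 -m pendant '[[[40,-9,0],0,30],[[70,-16,0],0,30],[[70,-16,0],0,30],[[70,-16,0],0,30],[[70,-16,0],0,30]]'; python3 go.py f4 58
```

```text
time: 28.38
position: [487.2, 184.9, 160.4]
tool_rot: [0.69, 0.724, -0.0, -0.0]
wrist_force: [1.6, 0.2, -2.0]
gripper_width: 44.6
grip_force: 41.4
time: 29.0
position: [468.9, 251.5, 160.8]
tool_rot: [0.691, 0.723, -0.0, -0.0]
wrist_force: [0.4, 0.2, -2.4]
gripper_width: 44.6
grip_force: 41.4
t 29.0 pos [468.9 251.5 160.8] q [ 0.42  0.36  1.68 -0.    1.11  0.38] w 44.5902647593749 41.395463347435
shift [  8.1   7.8 102.8] roll -0.0
```

```bash
python3 -m pendant '[[[7.5,7.8,0],0,30],[[7.5,7.8,30],0,30],[[7.5,7.8,65],0,30],[[7.5,7.8,90],0,30],[[7.5,7.8,99],0,30],[[7.5,7.8,103],0,30],[[7.5,7.8,103],0,30],[[7.5,7.8,103],0,30]]'; python3 go.py f4 58; python3 -m pendant '[[[0,0,0],0,55],[[0,0,0],0,75],[[0,0,0],0,85],[[0,0,0],0,85],[[0,0,0],0,85],[[0,0,-30],0,85],[[0,0,-65],0,85],[[0,0,-105],0,85]]';python3 -m pendant '[[[-45,0,0],0,85],[[-100,0,0],0,85],[[-155,0,0],0,85],[[-210,0,0],0,85],[[-265,0,0],0,85],[[-310,0,0],0,85],[[-310,0,0],0,85],[[-310,0,0],0,85]]'; python3 -c "
from cell import manip;import cv2
a=manip.snapshot('side');b=manip.snapshot('top')
im=cv2.hconcat([cv2.resize(a[140:250,210:310],(400,440),interpolation=2),cv2.resize(b[205:315,140:280][:, :100],(400,440),interpolation=2)])
im=cv2.hconcat([cv2.resize(a[130:250,210:310],(400,480),interpolation=2),cv2.resize(b[200:320,150:250],(400,480),interpolation=2)])
cv2.imwrite('pics/p5.png',im[:,:,::-1])"
```

```text
time: 30.0
position: [476.5, 260.5, 58.8]
tool_rot: [0.69, 0.724, 0.001, 0.0]
wrist_force: [-0.5, -0.4, -2.1]
gripper_width: 44.7
grip_force: 41.3
t 30.0 pos [476.5 260.5  58.8] q [0.43 0.53 1.71 0.   0.9  0.39] w 44.6974807185805 41.32728695869446
shift [-0.4 -0.2  0.8] roll 0.0
time: 31.0
position: [475.8, 260.1, 163.8]
tool_rot: [0.69, 0.724, -0.0, -0.0]
wrist_force: [1.2, 0.0, 1.0]
gripper_width: 84.9
grip_force: 0.0
time: 32.0
position: [490.7, -49.1, 162.9]
tool_rot: [0.69, 0.724, 0.0, -0.0]
wrist_force: [-1.4, -0.3, 0.0]
gripper_width: 85.0
grip_force: 0.0
```

View pics/p5.png

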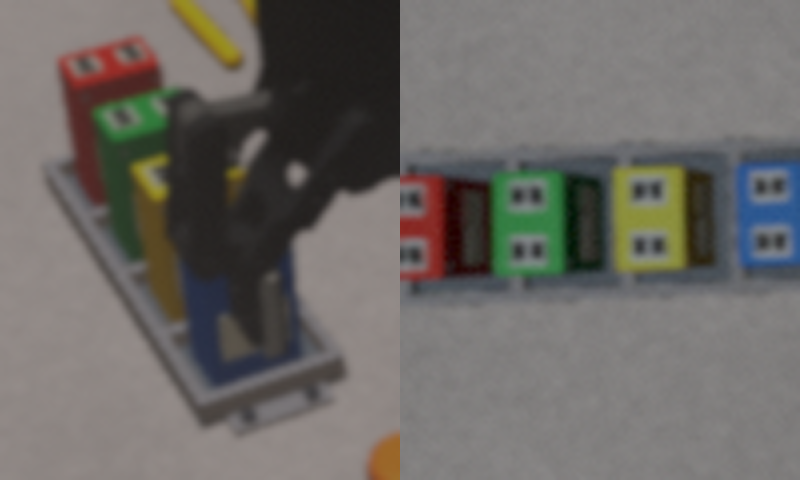

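All four stand upright in the order red, green, yellow, blue (left half: red (108,65), green (140,110)). One numeric check on red and green, then I'll hand in.

```bash
python3 - <<'E'
from meas import *
r=rect(22.5,15)
print(fit({"side":(r,px([(148,38),(161,70),(72,92),(60,60)],210,130,4)),"top":(r[1:3],px([(45,176),(43,280)],150,200,4))}))
print(fit({"top":(r,px([(94,170),(165,172),(165,276),(92,272)],150,200,4)),"side":(r[2:],px([(106,138),(95,108)],210,130,4))}))
s=manip.get_state();print(s["time"],s["qvel"].round(3))
E
```

```text
(array([ 4.75817161e+02,  2.60152563e+02, -3.99447037e-02,  8.18642787e+01]), np.float64(0.45674586051487587))
(array([ 4.77397180e+02,  2.07783261e+02, -1.40923069e-02,  8.54258611e+01]), np.float64(0.5086031950915746))
32.1 [ 0.005  0.001 -0.    -0.003 -0.001  0.   ]
```

```bash
python3 -c "
from cell import manip;print(manip.finish_job())"
```

```text
the job is handed in; nothing more can be done
None
```

All four cassettes stand upright in the grey frame in reverse order (red, green, yellow, blue from left to right). Blue, green and red measured within about 2 mm of their bay centres and yellow was checked by eye. The job was handed in at about 32 s; no verdict came back.

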